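# Tip two crates to find the stamped one and push it over the dispatch line

### The arm

A 6-joint arm with a two-finger parallel gripper is mounted at the origin on the work surface. World frame = base frame: x ahead of the robot, y to its left, z up, the work surface at z = 0. Lengths are in m, angles in rad, forces in N, time in s.
With the tool pointing down it reaches from about 0.275 to 0.75 m from the base axis. Payload 10.2 kg.
Tool frame: the origin (TCP) lies midway between the tips of the shut fingers; the grasp point (between the pads) lies 19 mm behind it (env.hold_point_z is the distance from the TCP to the grasp point, in m); x points along the fingers, z is the direction in which the jaws open and shut, and the axes are right-handed (so a half turn about x gives the same grasp; the last joint's range is limited). The gripper opens to 85 mm and grips with 20 to 120 N. Pads are 22 mm wide; open, the fingers measure 114 mm over their backs; the gripper's body (76 mm by 85 mm) begins 54 mm behind the grasp point. The pads swing forward as they close: fully open they stand 13 mm farther back than shut.
Start: joints at [-1.525, 0.313, 1.498, -0, 1.331, -0.223], TCP at [0.139, -0.506, 0.231] pointing down, gripper open.
Joint ranges: [-2.94, 2.94], [-0.97, 2.17], [0.19, 2.56], [-1.23, 4.37], [0.02, 3.11], [-2.88, 2.88]. Speed limits (rad/s): [2.39, 2.39, 3.01, 3.14, 3.14, 3.14].

### API

Orientations are given as a unit quaternion [x, y, z, w].
In Python, from bench import env, kinematics, monitor, eyes, job gives the robot as it stands. The module is installed in compiled form; this text tells all that it offers. Calls block until the motion is done:
- env.reach(position, orientation): joint-space move of the TCP to a pose.
- env.movel(position, velocity=0.15, frame=None, guard=None): straight line of the TCP; frame=None keeps the orientation; velocity is the mean speed in m/s. With guard (N) it stops when the force on the tool has changed by that much, and returns True; else False.
- env.set_joints(angles): joint-space move.
- env.release() and env.close_gripper(effort=None): open the fingers fully, or close them until they stop; effort is the grip in N (None keeps the last).
- env.hold(seconds).
- kinematics.ik(position, orientation): joint angles nearest the present ones, or None.
- monitor.sense(): the state.
- eyes.grab_frame(name): name is "side" or "top"; returns a dict with "frame" (480x640x3 uint8, red, green, blue), "mtx" (3x3 intrinsics, pixels), "view" (4x4, takes a point from world to camera coordinates). Camera axes: x right, y down, z forward; pixel columns grow to the right and rows downward; lengths in m; the calibration is good to about 2 mm. A picture is of the moment at which its call begins. There is no depth.
A pose or a line that the arm cannot do raises env.MotionError and nothing moves.
- job.hand_in(): hands the job in, once; it reports no verdict.
The state is a dict: "clock": time; "joints": joint angles; "qvel": joint speeds; "joint_efforts": joint torques, N m; "position": TCP position; "ee_rot": TCP orientation; "contact_force": force on the tool from outside, world axes, zero at the start; "ft_torque": the same for the moment, N m; "finger_gap": opening from 0.0 (shut) to 1.0 (fully open).
Only numpy, scipy, OpenCV 4.12 (cv2) and the standard library are available. Lean on these libraries where they do the work, as an engineer would, in place of code of your own. Each camera call takes 0.05 s, during which the arm holds its last target. There are 200 camera calls.

### The job

Tip each of the two upright plywood crates over towards the robot, so that both lie on their sides with their undersides showing; then push the one stamped underneath, still lying on its side, away from the robot until all of it is past the tape line. Leave the unstamped crate lying on the robot's side of the tape, pick nothing up, and do not disturb the other things on the bench.

Things in the scene. Friction and masses are not known exactly. Their poses are not given: they have to be found in the camera images.
- crate_1: one of two equal small empty crates: plywood, open on top, 75 mm deep (its x) by 110 mm wide (its y) by 115 mm tall (its z), walls and floor 6 mm, about 0.2 to 0.45 kg. Stands upright, a wide face to the robot. Origin: centre of underside; z out of its mouth; x away from the robot as it stands
- crate_1_mid (a point): middle of crate_1, half-way up (57.5 mm above the underside). Pushed slowly near the top of a wide face, the crate tips over its far lower edge without sliding; past about 0.55 rad it falls by itself onto the other wide face and then lies 75 mm high
- crate_1_rim_l (a point): mouth end of crate_1, middle of the 75 mm depth, at its own y = +55 mm
- crate_1_rim_r (a point): mouth end of crate_1, middle of the 75 mm depth, at its own y = -55 mm
- crate_1_foot_l (a point): underside end of crate_1, middle of the 75 mm depth, at its own y = +55 mm
- crate_1_foot_r (a point): underside end of crate_1, middle of the 75 mm depth, at its own y = -55 mm
- crate_2: one of two equal small empty crates: plywood, open on top, 75 mm deep (its x) by 110 mm wide (its y) by 115 mm tall (its z), walls and floor 6 mm, about 0.2 to 0.45 kg. Stands upright, a wide face to the robot. Origin: centre of underside; z out of its mouth; x away from the robot as it stands
- crate_2_mid (a point): middle of crate_2, half-way up (57.5 mm above the underside). Pushed slowly near the top of a wide face, the crate tips over its far lower edge without sliding; past about 0.55 rad it falls by itself onto the other wide face and then lies 75 mm high
- crate_2_rim_l (a point): mouth end of crate_2, middle of the 75 mm depth, at its own y = +55 mm
- crate_2_rim_r (a point): mouth end of crate_2, middle of the 75 mm depth, at its own y = -55 mm
- crate_2_foot_l (a point): underside end of crate_2, middle of the 75 mm depth, at its own y = +55 mm
- crate_2_foot_r (a point): underside end of crate_2, middle of the 75 mm depth, at its own y = -55 mm
- stamp (a point): the stamp: a dark burnt ring 50 mm across with a bar through it, flat on the centre of the underside of one of the two crates; the other crate's underside is bare. Hidden while the crate stands
- line: dispatch line: a flat strip of pale tape, 24 mm wide (its x) and 580 mm long (its y), stuck across the bench beyond the crates. Origin at its centre on the bench top; x points across it, away from the robot. Under 1 mm thick, does not catch anything
- jar: bystander: small glass jar with steel lid, 44 mm across, 85 mm tall, standing in one row with the two crates, in any of the three places. Origin: centre of its underside
- tin: bystander: plain metal tin, 50 mm across, 60 mm tall, at the right. Origin: centre of its underside
- glue: bystander: white bottle, 54 mm across, 140 mm tall, at the left. Origin: centre of its underside
- bowl: bystander: white bowl, 100 mm across, 45 mm tall, at the left. Origin: centre of its underside
- spool: bystander: wooden spool standing up, 52 mm across, 55 mm tall, at the left. Origin: centre of its underside
- mallet: bystander: small hammer lying flat, 240 mm long, at the right. Origin: in the hammer
- mug: bystander: blue mug, 80 mm across, 90 mm tall, at the right. Origin: centre of its underside
Not all that is in view belongs to the job. Leave any purple look-alike of the crate_1 alone. What is shaped like the crate_2 but red is not meant.

How it is judged:
On the way, in this order (a step that is already met when the one before it is completed fails the run):
1. both crates lie on their sides, at rest, mouths towards the robot and undersides away from it, still well short of the tape (mouth end at least 120 mm) (angle between crate_1's own z axis and vertical between 1.45 and 1.69 rad and linear speed of each of crate_1, crate_2 below 0.03 m/s and z of line in the frame of crate_1 below 0 m and x of each of crate_1_foot_l, crate_1_foot_r, crate_2_foot_l, crate_2_foot_r in the frame of line below 0 m and x of each of crate_1_rim_l, crate_1_rim_r, crate_2_rim_l, crate_2_rim_r in the frame of line below -0.12 m and angle between crate_2's own z axis and vertical between 1.45 and 1.69 rad and z of line in the frame of crate_2 below 0 m), for 0.2 s.
2. all of the stamped crate is past the middle of the tape (x of each of crate_1_rim_l, crate_1_rim_r, crate_1_foot_l, crate_1_foot_r in the frame of line above 0 m), for 0.2 s.
At the end, for the whole second after the job is handed in: Both crates lie at rest on their sides on the bench (axis within 0.12 rad of level); all four corners of the stamped crate are past the middle of the tape, within the tape's length; all four corners of the unstamped crate are on the robot's side of it (all of step 2 and x of each of crate_2_rim_l, crate_2_rim_r, crate_2_foot_l, crate_2_foot_r in the frame of line below 0 m and angle between crate_1's own z axis and vertical between 1.45 and 1.69 rad and linear speed of each of crate_1, crate_2 below 0.03 m/s and angle between crate_2's own z axis and vertical between 1.45 and 1.69 rad and y of crate_1_mid in the frame of line between -0.29 and 0.29 m and height (world z) of crate_1_mid between 0.02 and 0.05 m and height (world z) of crate_2_mid between 0.02 and 0.05 m); the robot touches nothing.
It fails at once if a crate is lifted: its middle rises more than 95 mm above the bench (tipping raises it to about 70 mm) (height (world z) of any of crate_1_mid, crate_2_mid above 0.095 m).
It fails at once if a bystander is moved by more than 25 mm (distance of any of jar, tin, glue, bowl, spool, mallet, mug from where it was at the start of the episode above 0.025 m).
It also fails if it takes over 64 s, if anything falls off the work surface, if the arm or the gripper's body presses on something with over 40 N, if the wrist force passes 120 N, or if a joint passes its speed limit or range.

## Working session

There is one attempt and no reset: what is moved stays moved. The work goes in short steps, each a Python script; the robot and the scene stay as the last script left them, time stands still between calls to the robot, and variables do not carry over. Pictures are saved under pics/ and viewed, about 8 in all and at most 12, crops included, and the job is handed in when it is done.

```bash
mkdir -p pics
cat > h.py <<'E'
from bench import env, kinematics, monitor, eyes, job
import numpy as np, cv2
def snap(name,fn,crop=None,s=1):
    f=eyes.grab_frame(name); im=f["frame"][:,:,::-1].copy()
    np.savez("pics/cal_%s.npz"%name,mtx=f["mtx"],view=f["view"]); 
    cv2.imwrite("pics/raw_"+fn,im)
    if crop: im=im[crop[1]:crop[3],crop[0]:crop[2]]
    if s!=1: im=cv2.resize(im,None,fx=s,fy=s,interpolation=cv2.INTER_CUBIC)
    cv2.imwrite("pics/"+fn,im)
def unproj(name,uv,z):
    c=np.load("pics/cal_%s.npz"%name); K,V=c["mtx"],c["view"]; R,t=V[:3,:3],V[:3,3]
    d=R.T@np.linalg.solve(K,[uv[0],uv[1],1]); o=-R.T@t
    return o+d*(z-o[2])/d[2]
def proj(name,p):
    c=np.load("pics/cal_%s.npz"%name); q=c["mtx"]@(c["view"][:3,:3]@np.array(p)+c["view"][:3,3]); return q[:2]/q[2]
E
python3 - <<'E'
from h import *
snap("top","t0.png"); snap("side","s0.png")
for n in("top","side"):
    c=np.load("pics/cal_%s.npz"%n); print(n,c["mtx"],c["view"],-c["view"][:3,:3].T@c["view"][:3,3])
s=monitor.sense(); print(s["ee_rot"],s["finger_gap"],s["clock"])
E
```

```text
top [[527.95022946   0.         311.3030946 ]
 [  0.         527.95022946 235.68168104]
 [  0.           0.           1.        ]] [[ 0.00811139 -0.99991647 -0.01006294  0.02496585]
 [-0.99541154 -0.00711454 -0.0954214   0.49151023]
 [ 0.09534184  0.01079076 -0.9953861   1.32393818]
 [ 0.          0.          0.          1.        ]] [0.36282575 0.01417433 1.36498149]
side [[473.09249203   0.         322.48517211]
 [  0.         473.09249203 241.18762697]
 [  0.           0.           1.        ]] [[-8.40976830e-01 -5.41070545e-01 -7.97417964e-04  4.24903340e-01]
 [-3.77417336e-01  5.87668164e-01 -7.15683089e-01  2.46128551e-01]
 [ 3.87703656e-01 -6.01571936e-01 -6.98424714e-01  9.78807702e-01]
 [ 0.00000000e+00  0.00000000e+00  0.00000000e+00  1.00000000e+00]] [0.07073972 0.67408401 0.86011236]
[ 0.42882285  0.56272906 -0.42819146  0.56222686] 1.0019251796039454 0.1
```

View pics/t0.png

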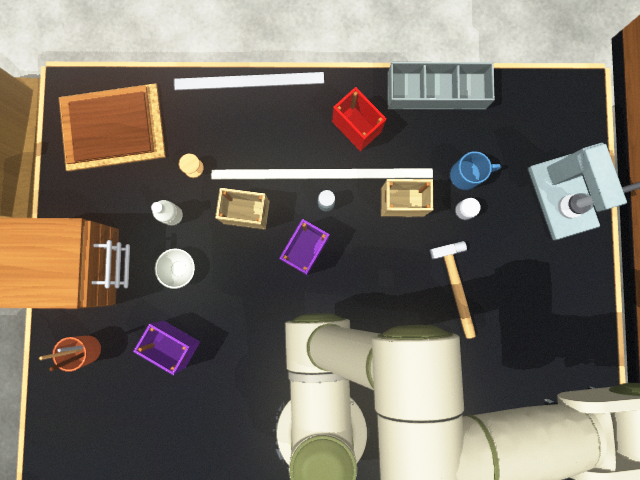

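View pics/s0.png

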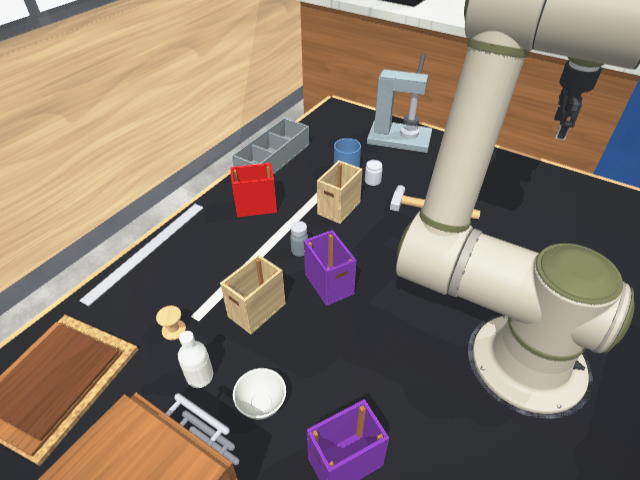

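Run:
```python
from h import *
im=cv2.imread("pics/raw_t0.png")
a=cv2.resize(im[150:270,200:360],None,fx=5,fy=5,interpolation=2)[:300*2]
b=cv2.resize(im[140:260,340:500],None,fx=5,fy=5,interpolation=2)
o=np.vstack([cv2.resize(im[165:237,200:360],(800,360),interpolation=2)[:300],cv2.resize(im[160:220,360:520],(800,300),interpolation=2)])
cv2.imwrite("pics/c0.png",o)
```

```text
(no output)
```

View pics/c0.png

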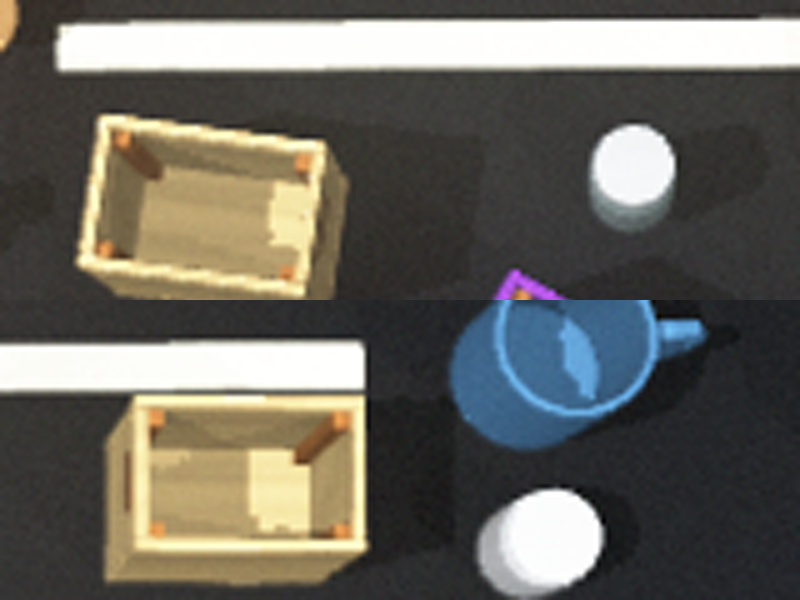

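Run:
```python
from h import *
np.set_printoptions(precision=3,suppress=True)
def P(n,l,z):
    p=np.array([unproj("top",q,z)[:2] for q in l]); print(n,p.tolist() if 0 else p.round(3).tolist(),p.mean(0)); return p
for n,l in(("A",[(220.6,188.2),(265.2,193.6),(260.6,224.2),(216,218)]),("B",[(387,179.6),(433.2,179.6),(433.2,210),(387,209.6)])):
    p=P(n,l,.115); print([np.linalg.norm(p[i]-p[i-1]).round(3) for i in range(4)]); w=p[0]-p[1]; w+=p[3]-p[2]; print("yaw",np.arctan2(-w[0],w[1]))
P("line",[(211.2,169.8),(211.4,179.4),(432.8,168.4),(432.8,178)],0)
P("jar",[(326.6,198)],.085);P("tin",[(470.4,207.4)],.06);P("mug",[(475,166),(499,166)],.09);P("spool",[(191,164)],.055)
P("purple",[(306,221),(329,236),(305,272),(281,258)],.115);P("glue",[(158,207)],.14);P("bowl",[(174,267)],.045);P("red",[(356,88),(386,122),(362,149),(333,118)],.1);P("mallet",[(432,250),(466,245),(470,335)],.02)
# reach checks
from scipy.spatial.transform import Rotation as R
print(R.from_quat(monitor.sense()["ee_rot"]).as_matrix())
for yaw in(0,.1,):
  for q in [(.6,.2),(.6,-.2),(.7,.2),(.7,-.2)]:
    M=np.array([[0,1,0],[0,0,1],[-1,0,0]]).astype(float) # tool x=-z ; z->? columns
    ax=np.array([0,0,-1.]);az=np.array([-np.sin(yaw),np.cos(yaw),0]);ay=np.cross(az,ax)
    o=R.from_matrix(np.c_[ax,ay,az]).as_quat(); print(q,kinematics.ik([*q,.13],o),kinematics.ik([*q,.05],o))
```

```text
A [[0.596, 0.247], [0.583, 0.139], [0.509, 0.149], [0.523, 0.256]] [0.553 0.198]
[np.float64(0.073), np.float64(0.108), np.float64(0.075), np.float64(0.108)]
yaw -0.12355803900528241
B [[0.619, -0.153], [0.62, -0.263], [0.546, -0.262], [0.546, -0.152]] [ 0.583 -0.208]
[np.float64(0.073), np.float64(0.111), np.float64(0.074), np.float64(0.11)]
yaw 0.001985666833038771
line [[0.666, 0.294], [0.64, 0.293], [0.673, -0.288], [0.648, -0.288]] [0.657 0.003]
jar [[0.579, -0.009]] [ 0.579 -0.009]
tin [[0.561, -0.367]] [ 0.561 -0.367]
mug [[0.659, -0.372], [0.66, -0.43]] [ 0.659 -0.401]
spool [[0.668, 0.334]] [0.668 0.334]
purple [[0.518, 0.041], [0.482, -0.014], [0.396, 0.042], [0.429, 0.099]] [0.456 0.042]
glue [[0.545, 0.388]] [0.545 0.388]
bowl [[0.408, 0.372]] [0.408 0.372]
red [[0.851, -0.08], [0.766, -0.153], [0.698, -0.094], [0.775, -0.023]] [ 0.772 -0.088]
mallet [[0.457, -0.279], [0.471, -0.366], [0.244, -0.371]] [ 0.391 -0.339]
[[-0.     0.964  0.266]
 [ 0.001  0.266 -0.964]
 [-1.     0.    -0.001]]
(0.6, 0.2) [ 0.137  0.634  1.277 -0.     1.23  -1.434] [ 0.137  0.726  1.344 -0.     1.072 -1.434]
(0.6, -0.2) [-0.507  0.634  1.277 -0.     1.23  -2.077] [-0.507  0.726  1.344 -0.     1.072 -2.077]
(0.7, 0.2) [ 0.118  0.86   0.872 -0.     1.409 -1.453] [ 0.118  0.93   0.95  -0.     1.261 -1.453]
(0.7, -0.2) [-0.439  0.86   0.872 -0.     1.409 -2.01 ] [-0.439  0.93   0.95  -0.     1.261 -2.01 ]
(0.6, 0.2) [ 0.137  0.634  1.277 -0.     1.23  -1.534] [ 0.137  0.726  1.344 -0.     1.072 -1.534]
(0.6, -0.2) [-0.507  0.634  1.277 -0.     1.23  -2.177] [-0.507  0.726  1.344 -0.     1.072 -2.177]
(0.7, 0.2) [ 0.118  0.86   0.872 -0.     1.409 -1.553] [ 0.118  0.93   0.95  -0.     1.261 -1.553]
(0.7, -0.2) [-0.439  0.86   0.872 -0.     1.409 -2.11 ] [-0.439  0.93   0.95  -0.     1.261 -2.11 ]
```

```bash
cat >> h.py <<'E'
from scipy.spatial.transform import Rotation as R
def down(yaw):
    ax=np.array([0,0,-1.]);az=np.array([-np.sin(yaw),np.cos(yaw),0])
    return R.from_matrix(np.c_[ax,np.cross(az,ax),az]).as_quat()
def st(n=""):
    s=monitor.sense(); print(n,"t=%.1f"%s["clock"],np.round(s["position"],3),"F",np.round(s["contact_force"],1),"gap %.2f"%s["finger_gap"])
def tip(far,yaw):
    d=np.array([np.cos(yaw),np.sin(yaw),0]); f=np.array([*far,0])
    env.reach([*(f+.042*d)[:2],.2],down(yaw)); env.movel([*(f+.042*d)[:2],.097],velocity=.2); st("down")
    env.movel([*(f+.012*d)[:2],.097],velocity=.06); st("near")
    env.movel([*(f-.050*d)[:2],.100],velocity=.06); st("end")
    env.movel([*(f-.010*d)[:2],.2],velocity=.2)
E
python3 - <<'E'
from h import *
env.close_gripper(); st()
tip((.62,-.208),0.0); st(); snap("side","s1.png"); snap("top","t1.png")
im=cv2.imread("pics/raw_t1.png"),cv2.imread("pics/raw_s1.png")
cv2.imwrite("pics/v1.png",np.hstack([cv2.resize(i,(400,300)) for i in im]))
E
```

```text
t=0.9 [ 0.139 -0.506  0.231] F [-0.8  0.9 -0.6] gap 0.00
down t=3.7 [ 0.663 -0.209  0.099] F [-0.   0.7  0.9] gap -0.00
near t=4.3 [ 0.633 -0.208  0.098] F [ 1.9 -0.7  2.8] gap 0.00
end t=5.5 [ 0.57  -0.208  0.1  ] F [-0.3  0.1  0.1] gap -0.00
 t=6.2 [ 0.609 -0.208  0.199] F [-0.1  1.  -0.2] gap 0.00
```

View pics/v1.png

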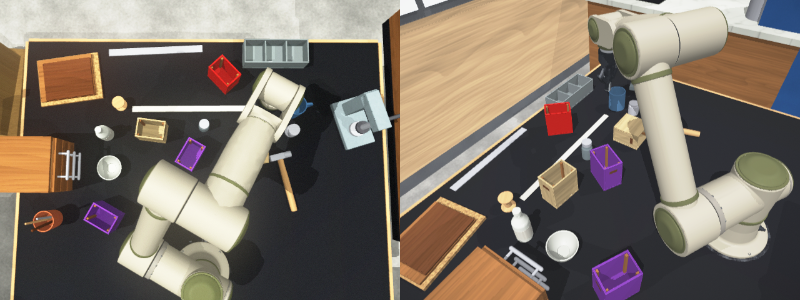

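B lies down (side view, small crate left of the mallet). Now crate A.

Run:
```python
from h import *
tip((.590,.193),-.124); 
env.reach([.42,-.10,.30],down(0)); st(); snap("top","t2.png"); snap("side","s2.png")
a=cv2.imread("pics/raw_t2.png"); b=cv2.imread("pics/raw_s2.png")
cv2.imwrite("pics/v2.png",np.vstack([cv2.resize(a[150:300,150:550],(800,300)),cv2.resize(b[140:340,140:540],(600,300)).copy() if 0 else cv2.copyMakeBorder(cv2.resize(b[140:340,140:540],(600,300)),0,0,0,200,0)]))
```

```text
down t=8.5 [0.632 0.187 0.098] F [ 0.6  0.8 -0.1] gap 0.00
near t=9.1 [0.602 0.192 0.098] F [ 2.3 -0.   0.3] gap -0.00
end t=10.3 [0.541 0.199 0.1  ] F [-0.1 -0.2  0.1] gap 0.00
 t=12.3 [ 0.42 -0.1   0.3 ] F [-0.5  0.9  0.6] gap -0.00
```

View pics/v2.png

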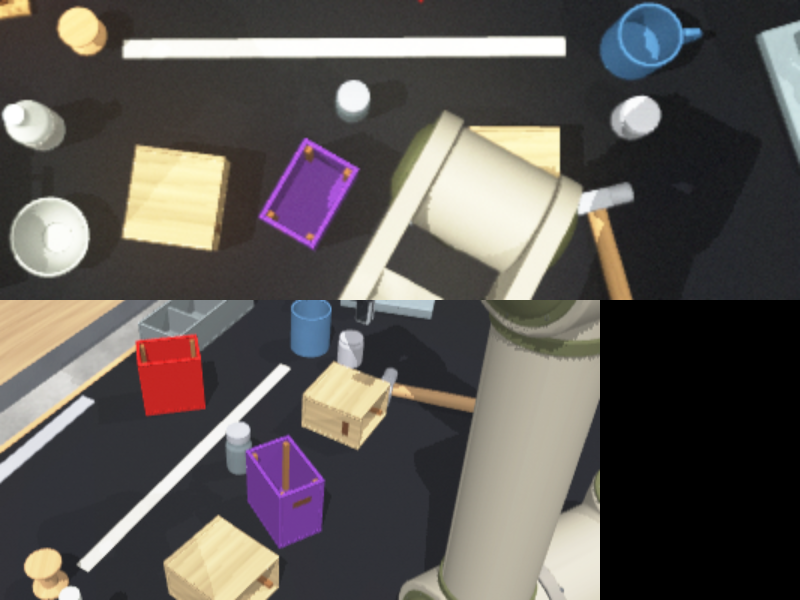

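Both lie down. The undersides face away from both cameras, so with step 1 satisfied I'll yaw the right crate B (pushing one side of its rim) until the side camera sees its underside.

Run:
```python
from h import *
env.reach([.385,-.243,.2],down(0)); env.movel([.39,-.243,.04],velocity=.2)
env.movel([.415,-.243,.04],velocity=.1); st("near")
env.movel([.505,-.226,.04],velocity=.06); st("end")
env.movel([.47,-.23,.04],velocity=.2);env.movel([.42,-.10,.30],velocity=.3); st(); snap("top","t3.png"); snap("side","s3.png")
a=cv2.imread("pics/raw_t3.png"); b=cv2.imread("pics/raw_s3.png")
cv2.imwrite("pics/v3.png",np.vstack([cv2.resize(a[150:300,150:550],(800,300)),np.hstack([cv2.resize(b[160:260,300:433],(400,300),interpolation=2),cv2.resize(b[140:360,140:433],(400,300))])]))
```

```text
near t=14.5 [ 0.415 -0.243  0.04 ] F [-0.  -0.2 -0.2] gap -0.00
end t=16.2 [ 0.505 -0.226  0.04 ] F [-0.2 -1.1  0.5] gap -0.00
 t=17.6 [ 0.42  -0.1    0.299] F [ 0.8 -0.7 -0.1] gap -0.00
```

View pics/v3.png

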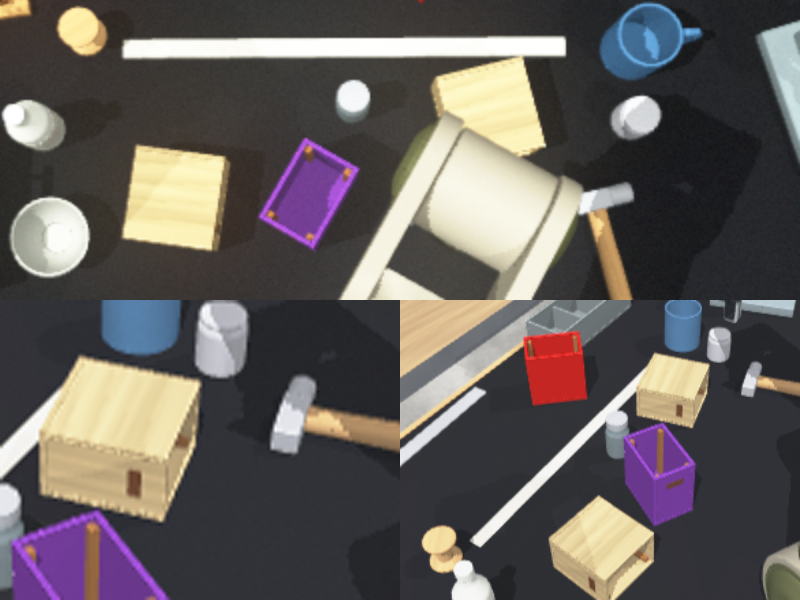

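Run:
```python
from h import *
fr,fl,rr=[unproj("top",q,.075)[:2] for q in((411.5,179),(366.5,188.5),(423,225))]
print(fr,fl,rr,"rl",fl+rr-fr,np.linalg.norm(fr-fl),np.linalg.norm(fr-rr),np.arctan2(*(fl-fr)[::-1])-np.pi/2)
```

```text
[ 0.62910803 -0.2187347 ] [ 0.60458531 -0.10741108] [ 0.51467882 -0.24576272] rl [ 0.4901561 -0.1344391] 0.11399259549355154 0.11757787802748174 0.21682039853280122
```

Run:
```python
from h import *
env.movel([.508,-.085,.15],velocity=.3); env.movel([.508,-.085,.04],velocity=.2)
env.movel([.508,-.110,.04],velocity=.1); st("near")
env.movel([.504,-.215,.04],velocity=.06); st("end")
env.movel([.504,-.18,.04],velocity=.2);env.movel([.42,-.10,.30],velocity=.3); st(); snap("top","t4.png"); snap("side","s4.png")
a=cv2.imread("pics/raw_t4.png"); b=cv2.imread("pics/raw_s4.png")
cv2.imwrite("pics/v4.png",np.vstack([cv2.resize(a[150:300,150:550],(800,300)),np.hstack([cv2.resize(b[160:260,300:433],(400,300),interpolation=2),cv2.resize(b[140:360,140:433],(400,300))])]))
```

```text
near t=19.6 [ 0.508 -0.11   0.041] F [-0.9  0.6 -0.2] gap -0.00
end t=21.5 [ 0.504 -0.215  0.04 ] F [-1.5  0.6  0. ] gap 0.00
 t=22.9 [ 0.42  -0.1    0.299] F [ 0.4  0.4 -0.3] gap 0.00
```

View pics/v4.png

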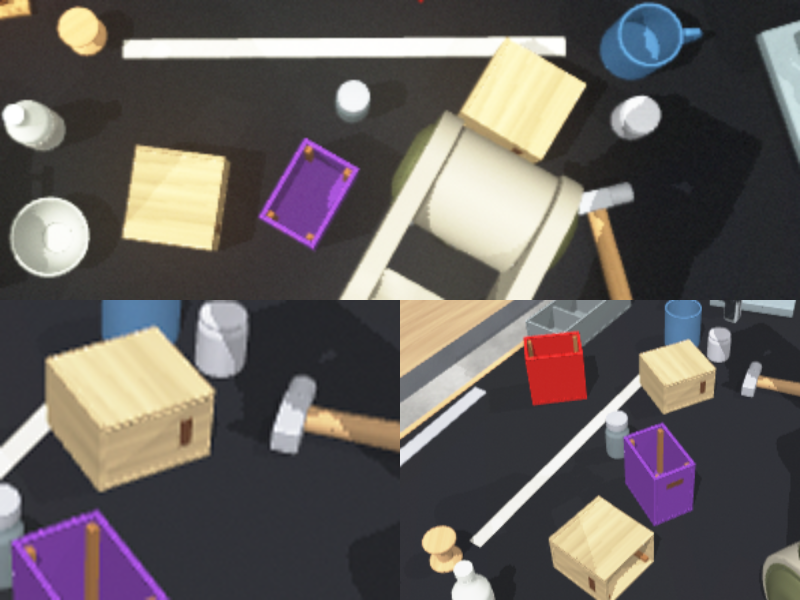

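The B underside now faces the side camera at a grazing angle (left face, crop 47–105, 363–490), apparently bare. I'll enlarge it to be sure.

Run:
```python
from h import *
b=cv2.imread("pics/raw_s4.png")
a=cv2.resize(b[165:230,308:373],(500,500),interpolation=2)
q=np.float32([(47,363),(99,431),(103,490),(50,418)]);q=(q-[0,300])/3.0+[300,160]
H=cv2.getPerspectiveTransform(q.astype(np.float32),np.float32([(0,0),(300,0),(300,200),(0,200)]))
w=cv2.warpPerspective(b,H,(300,200)); w=cv2.convertScaleAbs(w,alpha=1.5)
w=cv2.copyMakeBorder(w,0,300,0,0,0)
cv2.imwrite("pics/v5.png",np.hstack([a,w]))
for q in((403.5,170),(442,191.5),(420,230),(381,203.5)): print(unproj("top",q,.075)[:2])
```

```text
[ 0.65164464 -0.19915894]
[ 0.59824205 -0.29356356]
[ 0.50228576 -0.23827334]
[ 0.56732885 -0.14305908]
```

View pics/v5.png

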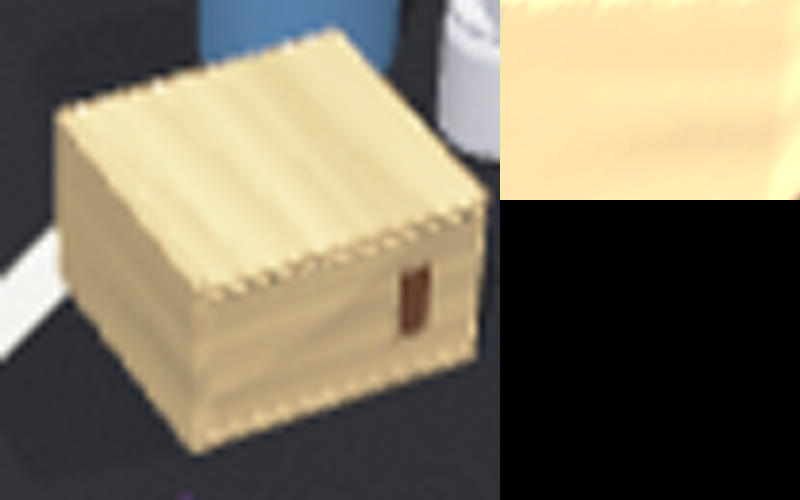

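Bare: B is unstamped, so A (left) is the stamped one. I'll nudge B's leading corner back for margin (it's only ~8 mm short of the tape middle), then push A with the opened fingers.

Run:
```python
from h import *
env.reach([.60,-.10,.2],down(0)); env.reach([.685,-.203,.15],down(0)); env.movel([.685,-.203,.04],velocity=.2); env.movel([.632,-.205,.04],velocity=.08); st("pulled")
env.movel([.66,-.205,.04],velocity=.2); env.movel([.64,-.15,.2],velocity=.3)
c=np.array([unproj("top",q,.075)[:2] for q in((217.5,223),(264,229),(259.5,274.5),(212,269))]); print(c.round(3))
rim=(c[2]+c[3])/2; foot=(c[0]+c[1])/2; d=foot-rim; print(np.linalg.norm(d)); yaw=np.arctan2(d[1],d[0]); d/=np.linalg.norm(d); print(rim,yaw)
np.savez("a.npz",rim=rim,d=d,yaw=yaw)
env.reach([*(rim-.055*d),.2],down(yaw)); env.release(); env.movel([*(rim-.055*d),.042],velocity=.25); st("dn")
env.movel([*(rim-.02*d),.042],velocity=.1); st("near")
env.movel([*(rim+.10*d),.042],velocity=.08); st("half")
snap("side","s6.png"); snap("top","t6.png")
a=cv2.imread("pics/raw_t6.png"); b=cv2.imread("pics/raw_s6.png")
cv2.imwrite("pics/v6.png",np.hstack([cv2.resize(i,(400,300),interpolation=3) for i in (a[130:340,150:430],b[140:390,100:433])]))
```

```text
pulled t=26.0 [ 0.632 -0.205  0.04 ] F [-0.2 -0.1  0.1] gap 0.00
[[0.516 0.26 ]
 [0.502 0.145]
 [0.39  0.154]
 [0.403 0.27 ]]
0.11294772418257445
[0.39658366 0.21201981] -0.08757078320424326
dn t=30.3 [0.342 0.217 0.043] F [0.3 0.  1.5] gap 1.00
near t=30.8 [0.377 0.214 0.042] F [-0.   0.1 -0.2] gap 1.00
half t=32.4 [0.496 0.203 0.042] F [0.8 0.8 1. ] gap 1.00
```

View pics/v6.png

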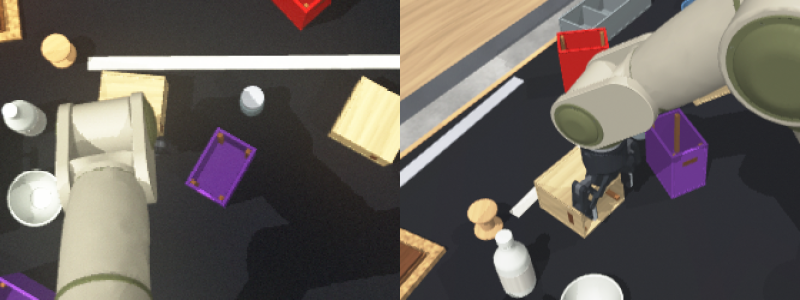

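Crate A slides flat and square with the fingers; it has advanced with its foot end nearly at the tape. Finish the push.

Run:
```python
from h import *
z=np.load("a.npz"); rim,d,yaw=z["rim"],z["d"],float(z["yaw"])
L=lambda x:(x-rim[0])/d[0]
env.movel([*(rim+L(.68)*d),.042],velocity=.08); st("end")
env.movel([*(rim+L(.62)*d),.042],velocity=.2); env.movel([*(rim+L(.56)*d),.2],velocity=.25)
env.reach([.35,-.02,.32],down(0)); st(); snap("side","s7.png"); snap("top","t7.png")
a=cv2.imread("pics/raw_t7.png"); b=cv2.imread("pics/raw_s7.png")
cv2.imwrite("pics/v7.png",np.vstack([cv2.resize(a[110:260,150:550],(800,300),interpolation=2),np.hstack([cv2.resize(b[140:390,100:433],(400,300)),cv2.resize(b[230:330,150:283],(400,300),interpolation=2)])]))
```

```text
end t=35.0 [0.68  0.187 0.042] F [-0.6  0.6  0.8] gap 1.00
 t=37.5 [ 0.351 -0.02   0.32 ] F [ 0.7 -0.3  0.3] gap 1.00
```

View pics/v7.png

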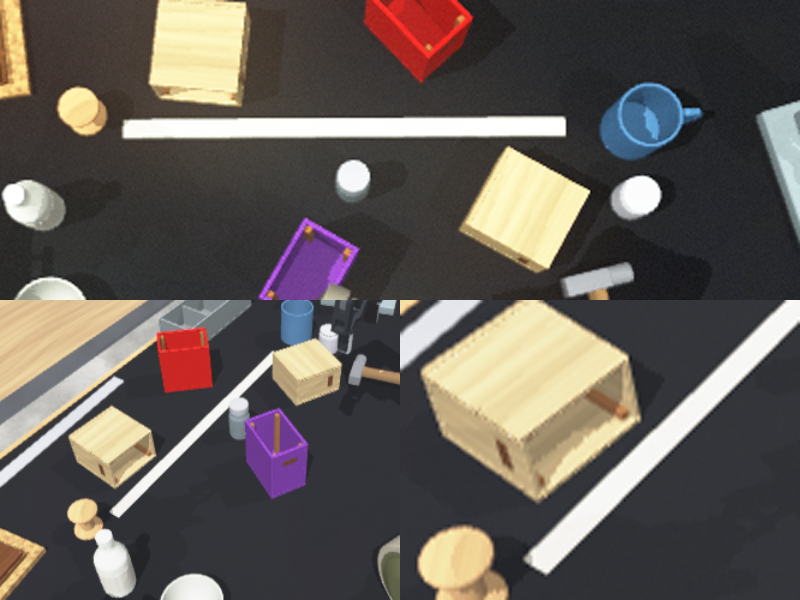

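A lies flat, fully past the tape. B lies flat on the near side, and the bystanders are at their initial pixels. Handing in.

Run:
```python
from h import *
for q in((152/2+150,96/2+110),(241/2+150,104/2+110)): print("A rim low",unproj("top",q,.0)[:2])
for q in((510/2+150,147/2+110),): print("B lead",unproj("top",q,.075)[:2])
job.hand_in(); st()
```

```text
A rim low [0.69789123 0.255759  ]
A rim low [0.68781522 0.1380616 ]
B lead [ 0.61771116 -0.20257361]
the job is handed in; nothing more can be done
the job is handed in; nothing more can be done
```

The job is handed in: both crates lie on their sides, the stamped one past the tape and the other short of it. I pulled both over towards the robot with closed fingers. No verdict is reported, so the result rests on my own checks.

**Which crate is stamped:** neither camera could see the undersides as the crates lay. I turned the right crate about 0.5 rad so the side camera saw its underside, which was bare, so the left crate is the stamped one. I never saw the stamp itself.

**Moving the crates:** while being turned, the right crate slid to about 8 mm short of the tape middle, so I pulled it back. I then pushed the left crate over the tape with the open gripper.

**Last checks, from the final pictures:**

| Item | Result |
|---|---|
| Stamped crate, mouth end | x about 0.688 to 0.698 m, y about 0.14 to 0.26 m; tape middle there is about 0.655 m, so roughly 33 mm past |
| Unstamped crate, leading corner | x about 0.618 m; tape middle there is about 0.66 m, so about 40 mm short |
| Bystanders | Mallet and tin pixels compared, unmoved; the others look in place |
| Arm | Retracted and touching nothing at about 37.5 s |

No check failed. The turned crate ended at an angle of about half a radian, which the task allows.

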